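# Caliper the thick fan

### The job

Measure how thick the thicker of the two small fans is: open the caliper's jaws, stand the fan on the bench between them, square to the jaws and far enough in that they take in its whole width, then gently slide the moving jaw shut until it presses the fan against the fixed jaw, without squeezing hard. Leave the fan standing there with the jaws closed on it so that I can read the display, and leave the other things on the bench where they are.

Things in the scene. Friction and masses are not known exactly. Their poses are not given: they have to be found in the camera images.
- fan_thick_center (a point): Centre of the fan to measure: square computer fan, black plastic, 60 mm wide (x), 60 high (z, up), 38 thick (y, air axis), 130 g, standing on edge: centre 30 mm above the bench, and so when set down. Outer side walls (x = +-30) are solid, can be gripped from above. Its square faces have only a 5 mm rim and solid corners round a 50 mm bore, hub and blades set back. Either way round will do.
- fan_thin_center (a point): Centre of the other fan, to be left standing where it is: 60 mm wide, 60 high, only 25 thick; same look and axes.
- caliper: Digital caliper lying flat in a holder fixed to the bench, 380 mm long. Origin on the bench under the beam's centre line. z up, y along the beam, fixed jaw at the +y end; both jaws stick out level to -x over the bare bench. Beam 20 mm wide, top 19 mm above the bench, a rail as wide under it. Clamps over the beam at y = 119 and -212 mm, on feet 56 x 36 mm, tops 28 mm above the bench.
- jaw_face (a point): Point on the fixed jaw's flat face, which looks to -y, at x = -50, y = 90, z = 16 mm in caliper, same axes. Jaws are 8 mm thick (12 to 20 mm above the bench); their faces run from the beam's near edge, 40 mm to the +x side of this point, to the tips, 35 mm to the -x side. Each jaw is 10 mm wide at the tip, 22 at the root.
- slider_grip (a point): Middle of the caliper's slider, 20 mm above the bench, axes as caliper: a block with the display on top, 40 mm across the beam (x), 8.5 to 31 mm above the bench, from 44 mm on the -y side of this point to 56 on the +y side; flat free sides, to be gripped across x from above. It carries the moving jaw: its face is 60 mm to the +y side of this point, its back 38 mm.
- slider (a joint): Opening between the two jaws' faces in m: 0 shut, 0.140 fully open; it grows as the slider moves along the caliper's -y, away from the fixed jaw. The slider needs about 1.5 N to slide and stays where it is left.
- drive: 3.5 inch hard disk lying flat on the bench, aluminium with a paper label, 147 x 102 x 26 mm; origin at the centre of its underside. To be left alone.
- heatsink: Finned aluminium heat sink standing on its base, 64 x 50 x 32 mm; origin at the centre of its underside. To be left alone.
- mug: White mug, 82 mm across, 95 mm high, handle on its y side; origin at the centre of its underside. To be left alone.
- screw_tray: Small open grey tray of screws, 75 x 110 x 28 mm; origin at the centre of its underside. To be left alone.
- screwdriver: Screwdriver with a black handle, 190 mm long, lying on the bench. To be left alone.
- laptop_drive: 2.5 inch drive lying flat, 100 x 70 x 9.5 mm; origin at the centre of its underside. To be left alone.
Mind the look-alikes: they are no part of the job. Leave any pink look-alike of the part that bears fan_thick_center alone.

How it is judged:
By the outcome, as a careful person would: the job done as asked, in the order asked, and still so for the second after the job is handed in, with the robot touching nothing.
It also fails if it takes over 64 s, if anything falls off the work surface, if the arm or the gripper's body presses on something with over 40 N, if the wrist force passes 120 N, or if a joint passes its speed limit or range.

### The arm

A 6-joint arm with a two-finger parallel gripper is mounted at the origin on the work surface. World frame = base frame: x ahead of the robot, y to its left, z up, the work surface at z = 0. Lengths are in m, angles in degrees, forces in N, time in s.
With the tool pointing down it reaches from about 0.4 to 0.825 m from the base axis. Payload 7 kg.
Tool frame: the origin (TCP) lies between the finger pads; the fingertips stand 19 mm ahead of it and the grasp point (between the pads) is the TCP; z points along the fingers, y is the line along which they close (so a half turn about z gives the same grasp; the last joint's range is limited). The gripper opens to 88 mm and grips with 3 to 60 N. Pads are 19 mm wide; open, the fingers measure 130 mm over their backs; the gripper's body (78 mm by 193 mm) begins 47 mm behind the grasp point.
Start: joints at [-60.212, 20.546, 0.682, 0, -70.136, -16.507], TCP at [0.155, -0.657, 0.246] pointing down, gripper open.
Joint ranges: [-176.03, 176.03], [-82.01, 121.73], [-58.28, 71.71], [-173.87, 95.51], [-174.79, -0.11], [-173.66, 173.66]. Speed limits (degrees/s): [136.94, 136.94, 172.46, 180, 180, 180].

### API

Orientations are given as [roll, pitch, yaw] about the fixed x, y, z axes, in that order (R = Rz(yaw) Ry(pitch) Rx(roll)).
In Python, from plant import get_obs, snapshot, close_job, spot_in, spot_point gives the robot as it stands.
- The arm moves only by the tool play_rows, never from a script. Its argument "plan" is a list of rows, each a list of 6 numbers: the shift along the tool's x, y, z in cm, then the turn, a rotation vector about the tool's x, y, z in degrees. A call has 1 to 20 rows; each row shifts and turns the commanded pose from where the row before left it, along the tool's axes as they then stand; what a row does not reach is not made up. A row lasts 1/12 s, in which the tool goes at most 41.7 mm and 7.16 degrees, less where a joint would pass 70% of its speed; a pose out of reach is approached as far as the arm can. A call is refused whole if a number of a shift passes 4.17 or a number of a turn 7.16, either way. A call with a gripper value outside its range is refused whole. "grip" is the finger opening in cm, from 0 to 8.76, set as the call begins (left out, the last holds). The fingers move at their own pace and stop on an object; the grip force is fixed at half the most. Time passes only in rows, so rows that do not move let the fingers close. It gives the time, the measured TCP pose, the force, the opening and the grip force at its end, in the units of the state.
- get_obs(): the state, without advancing time (a new reading comes with each control period).
- snapshot(name): name is "scene" or "top" or "wrist"; returns a dict with "frame" (400x640x3 uint8, red, green, blue), "fx", "fy", "cx", "cy" (pixels), "position" and "attitude" of the camera in the world. Camera axes: x right, y down, z forward; pixel columns grow to the right and rows downward; lengths in m; the calibration is good to about 2 mm. A picture is of the moment at which its call begins. There is no depth.
- close_job(): hands the job in; it is judged then, once.
Trained networks look in the newest picture that a camera, given by its name, has taken for a name from the list of things; names that differ only in an ending like _2 or _b are one class to them, and where a whole thing is asked for, a point or a joint stands for the part that bears it (a point fixed in the world has none). Each returns a list of dicts, best first, with "score" (0 to 1); they miss things now and then, are a little off and sometimes report something else, mostly with a low value. They report only what shows in the picture. A call takes as long as a camera call. They do not tell look-alikes from the thing itself.
- spot_in(camera, thing): "position" ([x, y, z] in m, in world coordinates, good to about 4 mm: the middle of the surface that is visible of it).
- spot_point(camera, thing): "position" ([x, y, z] in m, in world coordinates, good to about 4 mm: a listed point, or the origin of a listed thing).
The state is a dict: "clock": time; "joint_pos": joint angles; "qvel": joint speeds; "tau": joint torques, N m; "tool_pos": TCP position; "orientation": TCP orientation; "force": force on the tool from outside, world axes, zero at the start; "moment": the same for the moment, N m; "opening": finger opening in m; "gripper_force": force on a finger pad.
Only numpy, scipy, OpenCV 4.12 (cv2) and the standard library are available. Lean on these libraries where they do the work, as an engineer would, in place of code of your own. Each camera call takes 0.05 s, during which the arm holds its last target. There are 200 camera calls.

## Working session

There is one attempt and no reset: what is moved stays moved. The work goes in short steps, Python scripts to look and compute and a tool call to move; the robot and the scene stay as the last step left them, time stands still between calls to the robot, and variables do not carry over. Pictures are saved under pics/ and viewed, at most 10 in all, crops included, and the job is handed in when it is done.

Besides the shell and the picture viewer there is one more tool, called after "Call:" as name(argument=value, ...) on one line, values as JSON. play_rows: Moves the arm, as the interface text tells. Its arguments: {"type":"object","properties":{"plan":{"type":"array","items":{"type":"array","items":{"type":"number"}}},"grip":{"type":"number"}},"required":["plan"]}

```bash
mkdir -p pics; ls; cat > h.py <<'E'
import numpy as np, cv2
from scipy.spatial.transform import Rotation as R
from plant import *
E
python3 - <<'E'
from h import *
o=get_obs(); print(o)
for c in ("top","scene"):
    s=snapshot(c); cv2.imwrite(f"pics/{c}0.png",s["frame"][:,:,::-1])
    print(c,s["fx"],s["fy"],s["cx"],s["cy"],s["position"],s["attitude"])
    for t in ["fan_thick_center","fan_thin_center","caliper","jaw_face","slider_grip","drive","heatsink","mug","screw_tray","screwdriver","laptop_drive"]:
        print(t,[(np.round(d["position"],3).tolist(),round(d["score"],2)) for d in spot_point(c,t)[:4]])
E
```

```text
pics
{'clock': 0.0, 'joint_pos': array([-6.02116175e+01,  2.05890472e+01,  6.34019760e-01, -1.95019463e-02,
       -7.01354282e+01, -1.65061149e+01]), 'qvel': array([-0.04881736,  0.0001413 ,  0.02720271, -0.08682665,  0.06416971,
        0.07139999]), 'tau': array([-1.07249463e-03, -5.82711911e+01,  2.93049181e+01,  6.99705362e+00,
        6.82194936e-03, -1.50198166e-04]), 'tool_pos': array([ 0.15494067, -0.65650993,  0.24465343]), 'orientation': array([ 1.79908063e+02, -8.12468278e-03, -1.66724367e+02]), 'force': array([-0.86782354, -0.19864661, -0.53119804]), 'moment': array([-0.00716998, -0.00999407,  0.035436  ]), 'gripper_force': 0.0, 'opening': 0.08774410496854051}
top 470.38753254592325 470.38753254592325 323.15432742799715 198.99504455538684 [0.48959776 0.04174173 1.2126829 ] [-176.52026349   -1.19605927  -91.70784947]
fan_thick_center [([0.561, 0.291, 0.034], 0.95), ([0.354, 0.348, 0.031], 0.87), ([0.424, 0.263, 0.033], 0.68), ([0.446, 0.167, 0.03], 0.6)]
fan_thin_center [([0.456, -0.337, 0.028], 0.89), ([0.571, 0.184, 0.016], 0.65), ([0.611, 0.108, 0.023], 0.21)]
caliper 
[... 470 characters left out ...]
2 316.7679555862438 203.3274873836383 [1.20619243 0.5760115  1.14272467] [-142.66701818    0.31036755  130.58666297]
fan_thick_center [([0.563, 0.297, 0.03], 0.97), ([0.425, 0.259, 0.029], 0.95), ([0.353, 0.35, 0.03], 0.77), ([0.442, 0.166, 0.03], 0.66)]
fan_thin_center [([0.456, -0.338, 0.031], 0.73)]
caliper [([0.609, 0.093, -0.002], 0.95)]
jaw_face [([0.575, 0.184, 0.015], 0.5)]
slider_grip [([0.609, 0.104, 0.018], 0.68)]
drive [([0.408, 0.023, -0.0], 0.57)]
heatsink [([0.61, 0.104, 0.02], 0.63), ([0.463, -0.164, -0.002], 0.59)]
mug [([0.682, 0.401, 0.0], 0.95)]
screw_tray [([0.5, 0.424, 0.0], 0.57)]
screwdriver [([0.619, -0.364, -0.003], 0.75)]
laptop_drive [([0.777, -0.204, 0.0], 0.69)]
```

View pics/top0.png

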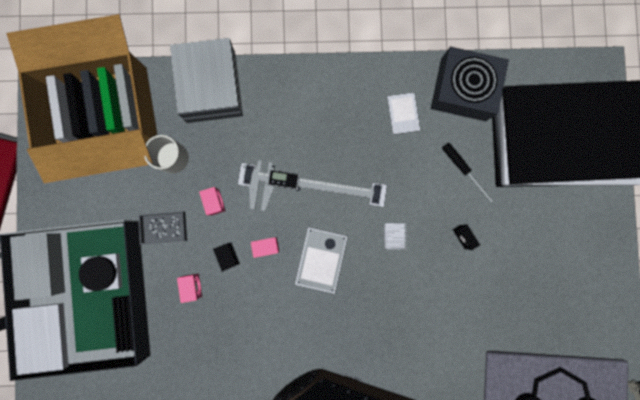

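View pics/scene0.png

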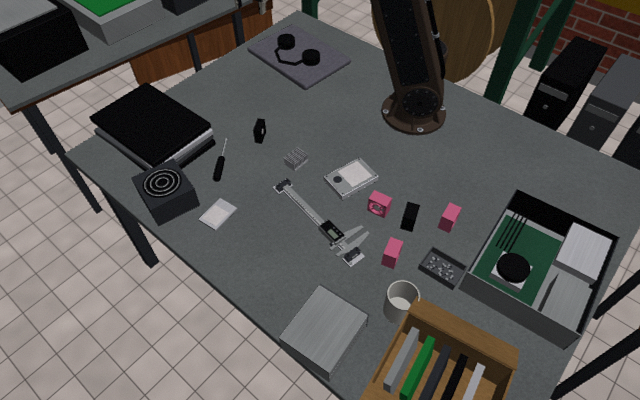

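The black fan at top-picture pixel (226,256) is the thick one, with pink look-alikes at (211,201), (264,247) and (190,289). The thin fan is at (466,237). The caliper beam runs from (247,175) to (378,195), with the slider display at (283,179).

```bash
cat >> h.py <<'E'
def rows(pos, yaw, n, start=None):
    """n equal steps to a tool-down pose, as rows in tool axes (cm, deg)"""
    o=get_obs(); p,y0=(o["tool_pos"],o["orientation"][2]) if start is None else start
    p=np.array(p,float); d=(np.array(pos)-p)/n*100; dy=((yaw-y0+180)%360-180)/n
    out=[]
    for i in range(n):
        t=R.from_euler("xyz",[180,0,y0+dy*i],degrees=True).inv().apply(d)
        out.append([round(v,2) for v in t]+[0,0,round(-dy,2)])
    print(str(out).replace(" ",""))
def pix2w(s,u,v,z):
    r=R.from_euler("xyz",s["attitude"],degrees=True).apply([(u-s["cx"])/s["fx"],(v-s["cy"])/s["fy"],1])
    c=np.array(s["position"]); return c+r*(z-c[2])/r[2]
E
python3 - <<'E'
from h import *
s=snapshot("top")
a=pix2w(s,247,175,.02);b=pix2w(s,378,195,.02);d=a-b
print(a,b,np.degrees(np.arctan2(-d[0],d[1])))
rows([.58,.12,.25],-100,24)
E
```

```text
[0.62791822 0.20626906 0.02      ] [ 0.56756935 -0.12535108  0.02      ] -10.313926717205337
[[np.float64(-2.47),np.float64(2.74),np.float64(-0.02),0,0,np.float64(-2.78)],[np.float64(-2.6),np.float64(2.62),np.float64(-0.02),0,0,np.float64(-2.78)],[np.float64(-2.72),np.float64(2.49),np.float64(-0.02),0,0,np.float64(-2.78)],[np.float64(-2.84),np.float64(2.36),np.float64(-0.02),0,0,np.float64(-2.78)],[np.float64(-2.95),np.float64(2.22),np.float64(-0.02),0,0,np.float64(-2.78)],[np.float64(-3.05),np.float64(2.07),np.float64(-0.02),0,0,np.float64(-2.78)],[np.float64(-3.15),np.float64(1.92),np.float64(-0.02),0,0,np.float64(-2.78)],[np.float64(-3.24),np.float64(1.77),np.float64(-0.02),0,0,np.float64(-2.78)],[np.float64(-3.32),np.float64(1.61),np.float64(-0.02),0,0,np.float64(-2.78)],[np.float64(-3.4),np.float64(1.44),np.float64(-0.02),0,0,np.float64(-2.78)],[np.float64(-3.46),np.float64(1.28),np.float64(-0.02),0,0,np.float64(-2.78)],[np.float64(-3.52),np.float64(1.11),np.float64(-0.02),0,0,np.float64(-2.78)],[np.float64(-3.57),np.float64(0.94),np.float64(-0.02),0,0,np.float64(-2.78)],[np.float64(-3.61),np.float64(0.76),np.float64(-0.02),0,0,np.float64(-2.78)],[np.float64(-3.64),np.float64(0.58),np.float64(-0.02),0,0,np.float64(-2.78)],[np.float64(-3.67),np.float64(0.41),np.float64(-0.02),0,0,np.float64(-2.78)],[np.float64(-3.68),np.float64(0.23),np.float64(-0.02),0,0,np.float64(-2.78)],[np.float64(-3.69),np.float64(0.05),np.float64(-0.02),0,0,np.float64(-2.78)],[np.float64(-3.69),np.float64(-0.13),np.float64(-0.02),0,0,np.float64(-2.78)],[np.float64(-3.68),np.float64(-0.31),np.float64(-0.02),0,0,np.float64(-2.78)],[np.float64(-3.66),np.float64(-0.49),np.float64(-0.02),0,0,np.float64(-2.78)],[np.float64(-3.63),np.float64(-0.66),np.float64(-0.02),0,0,np.float64(-2.78)],[np.float64(-3.59),np.float64(-0.84),np.float64(-0.02),0,0,np.float64(-2.78)],[np.float64(-3.55),np.float64(-1.01),np.float64(-0.02),0,0,np.float64(-2.78)]]
```

Call:
play_rows(plan=[[-2.5,2.7,0,0,0,-2.8],[-2.6,2.6,0,0,0,-2.8],[-2.7,2.5,0,0,0,-2.8],[-2.8,2.4,0,0,0,-2.8],[-2.9,2.2,0,0,0,-2.8],[-3.0,2.1,0,0,0,-2.8],[-3.1,1.9,0,0,0,-2.8],[-3.2,1.8,0,0,0,-2.8],[-3.3,1.6,0,0,0,-2.8],[-3.4,1.4,0,0,0,-2.8],[-3.5,1.3,0,0,0,-2.8],[-3.5,1.1,0,0,0,-2.8],[-3.6,0.9,0,0,0,-2.8],[-3.6,0.8,0,0,0,-2.8],[-3.6,0.6,0,0,0,-2.8],[-3.7,0.4,0,0,0,-2.8],[-3.7,0.2,0,0,0,-2.8],[-3.7,0,0,0,0,-2.8],[-3.7,-0.1,0,0,0,-2.8],[-3.7,-0.3,0,0,0,-2.8]])

```text
clock: 2.92
tool_pos: [0.5063, -0.0072, 0.246]
orientation: [-180.0, 0.0, -110.6]
force: [0.8, -0.1, -0.8]
opening: 0.0878
gripper_force: 0.0
```

Call:
play_rows(plan=[[-3.7,-0.5,0,0,0,-2.8],[-3.6,-0.7,0,0,0,-2.8],[-3.6,-0.8,0,0,0,-2.8],[-3.5,-1.0,0,0,0,-2.8],[0,0,0,0,0,0],[0,0,0,0,0,0]])

```text
clock: 3.42
tool_pos: [0.576, 0.1222, 0.2447]
orientation: [179.9, -0.0, -99.4]
force: [-0.7, -0.6, 0.7]
opening: 0.0875
gripper_force: 0.0
```

```bash
sed -i 's/round(v,2) for/round(float(v),2) for/; s/round(-dy,2)/round(float(-dy),2)/' h.py
python3 - <<'E'
from h import *
o=get_obs(); print(o["clock"],o["tool_pos"],o["orientation"])
s=snapshot("wrist"); cv2.imwrite("pics/w1.png",s["frame"][:,:,::-1]); print({k:v for k,v in s.items() if k!="frame"})
import json; json.dump({k:np.array(v).tolist() for k,v in s.items() if k!="frame"},open("w1.json","w"))
for t in ["fan_thick_center","jaw_face","slider_grip","caliper"]:
        print(t,[(np.round(d["position"],3).tolist(),round(d["score"],2)) for d in spot_point("wrist",t)[:4]])
E
```

```text
3.4167 [0.5760155  0.12224302 0.24471777] [ 1.79944592e+02 -4.21113035e-02 -9.93975030e+01]
{'fx': 330.9109877415202, 'fy': 330.9109877415202, 'cx': 317.7824006920089, 'cy': 193.92726462209117, 'position': array([0.56611453, 0.05131326, 0.3851504 ]), 'attitude': array([ 1.64206651e+02, -1.09161870e-01,  1.70642621e+02])}
fan_thick_center [([0.445, 0.167, 0.028], 0.76), ([0.564, 0.297, 0.03], 0.76), ([0.419, 0.267, 0.031], 0.62)]
jaw_face [([0.422, 0.266, 0.031], 0.71), ([0.579, 0.188, 0.014], 0.55)]
slider_grip [([0.609, 0.1, 0.014], 0.81)]
caliper [([0.607, 0.089, 0.002], 0.74)]
```

View pics/w1.png

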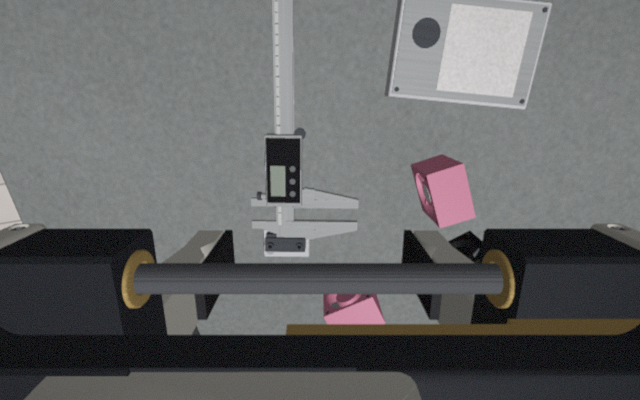

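```bash
python3 - <<'E'
from h import *
import json
s=json.load(open("w1.json"))
for u,v,z in [(266,135,.031),(301,135,.031),(302,204,.031),(265,204,.031),(274,5,.019),(293,5,.019),(253,221,.02),(357,221,.02),(357,208,.02)]:
    print(u,v,pix2w(s,u,v,z).round(4))
f=cv2.imread("pics/w1.png")
cv2.imwrite("pics/w1c.png",cv2.resize(f[120:260,230:380],None,fx=4,fy=4,interpolation=cv2.INTER_CUBIC))
E
```

```text
266 135 [0.6253 0.0774 0.031 ]
301 135 [0.5887 0.0834 0.031 ]
302 204 [0.6011 0.159  0.031 ]
265 204 [0.642  0.1522 0.031 ]
274 5 [ 0.5934 -0.0452  0.019 ]
293 5 [ 0.5749 -0.0422  0.019 ]
253 221 [0.6626 0.1735 0.02  ]
357 221 [0.5422 0.1934 0.02  ]
357 208 [0.5401 0.1775 0.02  ]
```

View pics/w1c.png

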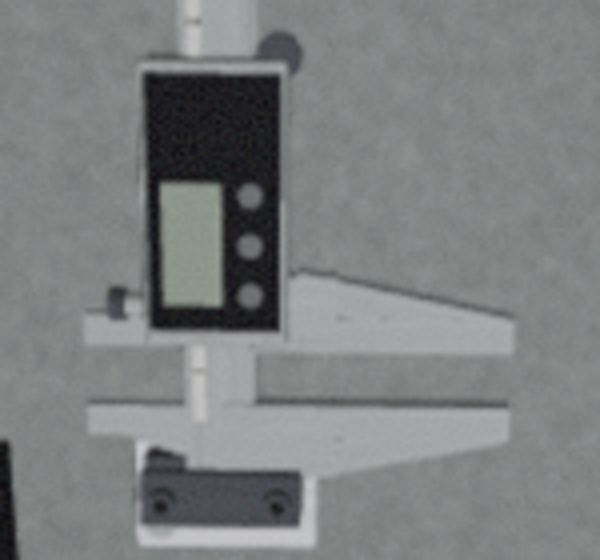

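Wrist picture: the slider block spans u 264–302, v 135–205. The moving jaw face is at v≈208 and the fixed face at v≈221, with tips at u≈357. Opening ≈16 mm, caliper yaw ≈-10°.

```bash
python3 - <<'E'
from h import *
rows([.611,.1025,.032],-100,1)
E
```

```text
[[1.09,-3.81,21.39,0,0,0.41]]
```

Call:
play_rows(plan=[[0.6,-1.9,2.0,0,0,0.5],[0.5,-1.9,3.0,0,0,0],[0,0,3,0,0,0],[0,0,3,0,0,0],[0,0,3,0,0,0],[0,0,3,0,0,0],[0,0,2.2,0,0,0],[0,0,2,0,0,0],[0,0,0,0,0,0],[0,0,0,0,0,0]])

```text
clock: 4.5
tool_pos: [0.6107, 0.1023, 0.0334]
orientation: [179.9, -0.1, -100.1]
force: [-0.4, 0.3, 0.9]
opening: 0.0876
gripper_force: 0.0
```

Call:
play_rows(plan=[[0,0,0,0,0,0],[0,0,0,0,0,0],[0,0,0,0,0,0],[0,0,0,0,0,0],[0,0,0,0,0,0],[0,0,0,0,0,0],[0,0,0,0,0,0],[0,0,0,0,0,0]], grip=3.6)

```text
clock: 5.17
tool_pos: [0.6112, 0.1033, 0.0336]
orientation: [-180.0, 0.0, -100.0]
force: [-0.3, -0.3, -0.1]
opening: 0.0401
gripper_force: 1.0
```

Call:
play_rows(plan=[[0,0,0,0,0,0],[0,0,0,0,0,0],[0.2,0,0,0,0,0],[0.4,0,0,0,0,0],[0.5,0,0,0,0,0],[0.5,0,0,0,0,0]])

```text
clock: 5.67
tool_pos: [0.6082, 0.0872, 0.0336]
orientation: [180.0, 0.0, -100.0]
force: [-3.4, 2.0, 3.7]
opening: 0.0399
gripper_force: 30.0
```

Call:
play_rows(plan=[[0.6,0,0,0,0,0],[0.6,0,0,0,0,0],[0.7,0,0,0,0,0],[0.7,0,0,0,0,0],[0.7,0,0,0,0,0],[0.7,0,0,0,0,0],[0.6,0,0,0,0,0],[0.3,0,0,0,0,0],[0,0,0,0,0,0]])

```text
clock: 6.42
tool_pos: [0.5992, 0.0377, 0.0336]
orientation: [180.0, -0.0, -100.1]
force: [-3.8, -0.8, 5.0]
opening: 0.0398
gripper_force: 30.0
```

Call:
play_rows(plan=[[0,0,0,0,0,0],[0,0,0,0,0,0],[0,0,0,0,0,0],[0,0,0,0,0,0],[0,0,0,0,0,0],[0,0,0,0,0,0]], grip=8.76)

```text
clock: 6.92
tool_pos: [0.6, 0.0393, 0.0334]
orientation: [-180.0, -0.0, -100.0]
force: [-0.6, 0.0, 0.6]
opening: 0.0742
gripper_force: 0.0
```

```bash
python3 - <<'E'
from h import *
o=get_obs();print(o["tool_pos"],o["opening"])
s=snapshot("top")
print([(d["position"].round(3) if hasattr(d["position"],"round") else d["position"],d["score"]) for d in spot_point("top","slider_grip")[:2]])
f=s["frame"][:,:,::-1]; cv2.imwrite("pics/t2.png",cv2.resize(f[190:310,170:330],None,fx=5,fy=5,interpolation=cv2.INTER_CUBIC))
E
```

```text
[0.5999735  0.03930921 0.03344841] 0.07420761897221788
[]
```

View pics/t2.png

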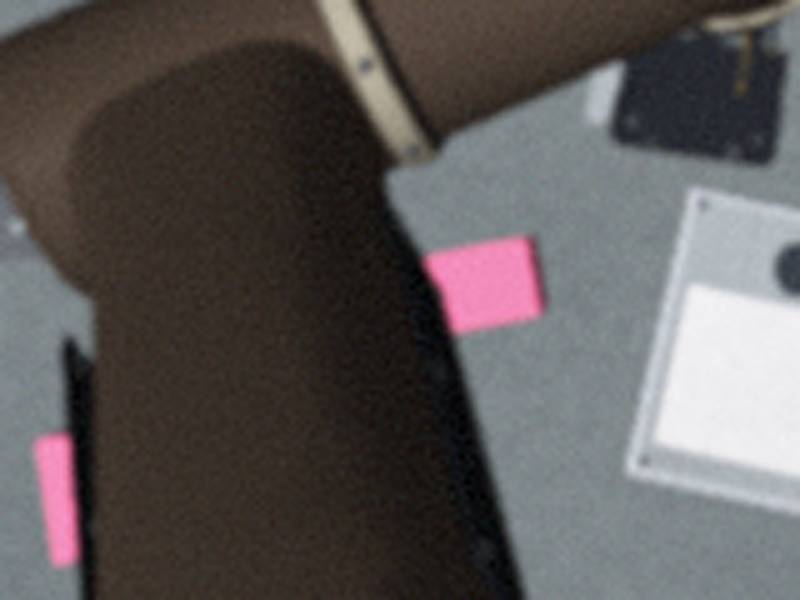

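The arm hides the fan from the top camera, so I'll use the wrist camera.

```bash
python3 - <<'E'
from h import *
rows([.397,.336,.2034],-70,10,start=([.6,.0393,.2034],-100))
E
```

```text
[[-2.57,2.51,0.0,0,0,-3.0],[-2.7,2.38,0.0,0,0,-3.0],[-2.82,2.23,0.0,0,0,-3.0],[-2.93,2.08,0.0,0,0,-3.0],[-3.04,1.93,0.0,0,0,-3.0],[-3.13,1.76,0.0,0,0,-3.0],[-3.22,1.6,0.0,0,0,-3.0],[-3.3,1.43,0.0,0,0,-3.0],[-3.37,1.25,0.0,0,0,-3.0],[-3.43,1.07,0.0,0,0,-3.0]]
```

Call:
play_rows(plan=[[0,0,-1,0,0,0],[0,0,-2,0,0,0],[0,0,-3,0,0,0],[0,0,-4,0,0,0],[0,0,-4,0,0,0],[0,0,-3,0,0,0]], grip=8.76)

```text
clock: 7.52
tool_pos: [0.6005, 0.0393, 0.2081]
orientation: [-179.8, 0.1, -100.0]
force: [1.5, 0.7, 1.2]
opening: 0.0876
gripper_force: 0.0
```

Call:
play_rows(plan=[[-2.6,2.5,0,0,0,-3.0],[-2.7,2.4,0,0,0,-3.0],[-2.8,2.2,0,0,0,-3.0],[-2.9,2.1,0,0,0,-3.0],[-3.0,1.9,0,0,0,-3.0],[-3.1,1.8,0,0,0,-3.0],[-3.2,1.6,0,0,0,-3.0],[-3.3,1.4,0,0,0,-3.0],[-3.4,1.2,0,0,0,-3.0],[-3.4,1.1,0,0,0,-3.0],[0,0,0,0,0,0],[0,0,0,0,0,0]])

```text
clock: 8.52
tool_pos: [0.3964, 0.3366, 0.2044]
orientation: [-180.0, 0.0, -69.8]
force: [-0.1, -0.1, -0.3]
opening: 0.0875
gripper_force: 0.0
```

```bash
python3 - <<'E'
from h import *
import json
o=get_obs(); print(o["clock"],o["tool_pos"],o["orientation"])
s=snapshot("wrist"); cv2.imwrite("pics/w3.png",s["frame"][:,:,::-1])
json.dump({k:np.array(v).tolist() for k,v in s.items() if k!="frame"},open("w3.json","w"))
print(s["position"])
for t in ["fan_thick_center","jaw_face","slider_grip"]:
        print(t,[(np.round(d["position"],3).tolist(),round(d["score"],2)) for d in spot_point("wrist",t)[:4]])
E
```

```text
8.5167 [0.39640734 0.3365613  0.20437997] [-1.79960240e+02  3.33464030e-02 -6.98146227e+01]
[0.4236301  0.26898558 0.34470242]
fan_thick_center [([0.35, 0.356, 0.03], 0.8), ([0.567, 0.294, 0.03], 0.76), ([0.418, 0.267, 0.032], 0.67)]
jaw_face []
slider_grip []
```

View pics/w3.png

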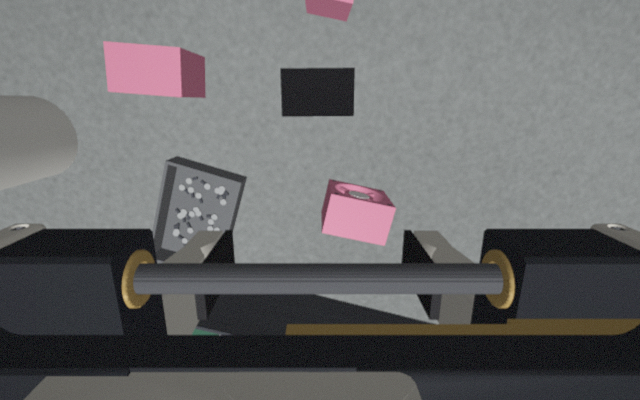

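The fan's top face has corners at (281,69), (354,68), (354,116) and (282,116), nearly square to the tool.

```bash
python3 - <<'E'
from h import *
import json
s=json.load(open("w3.json"))
f=cv2.imread("pics/w3.png"); m=(f[40:140,240:400].max(2)<70).astype(np.uint8)
c=max(cv2.findContours(m,0,2)[0],key=cv2.contourArea); r=cv2.minAreaRect(c); b=cv2.boxPoints(r)+[240,40]; print(r,b.round(1))
w=np.array([pix2w(s,u,v,.06) for u,v in b]); ctr=w.mean(0); print(w.round(4),ctr.round(4))
e=[w[1]-w[0],w[2]-w[1]]; L=max(e,key=np.linalg.norm); print([np.linalg.norm(x) for x in e],"yaw",np.degrees(np.arctan2(L[1],L[0])))
rows([ctr[0],ctr[1],.05],-70,1)
E
```

```text
((77.0, 51.5), (47.0, 72.0), 90.0) [[281.  68.]
 [353.  68.]
 [353. 115.]
 [281. 115.]]
[[0.46   0.2562 0.06  ]
 [0.4055 0.2361 0.06  ]
 [0.3917 0.2704 0.06  ]
 [0.4483 0.2912 0.06  ]] [0.4264 0.2634 0.06  ]
[np.float64(0.05811164239083813), np.float64(0.03694849943388165)] yaw -159.77455277358266
[[7.63,-0.27,15.38,0,0,-0.09]]
```

Call:
play_rows(plan=[[2,-0.1,0,0,0,0],[3,-0.2,0,0,0,0],[2.6,0,0,0,0,0],[0,0,2,0,0,0],[0,0,3,0,0,0],[0,0,3,0,0,0],[0,0,3,0,0,0],[0,0,2.5,0,0,0],[0,0,2.1,0,0,0],[0,0,0,0,0,0],[0,0,0,0,0,0]])

```text
clock: 9.63
tool_pos: [0.4265, 0.2633, 0.0471]
orientation: [179.9, -0.1, -70.1]
force: [0.8, 0.3, 0.6]
opening: 0.0876
gripper_force: 0.0
```

Call:
play_rows(plan=[[0,0,0,0,0,0],[0,0,0,0,0,0],[0,0,0,0,0,0],[0,0,0,0,0,0],[0,0,0,0,0,0],[0,0,0,0,0,0],[0,0,0,0,0,0],[0,0,0,0,0,0]], grip=5.6)

```text
clock: 10.3
tool_pos: [0.4262, 0.2647, 0.0483]
orientation: [-180.0, 0.0, -70.0]
force: [-2.5, -0.7, 7.6]
opening: 0.0598
gripper_force: 30.0
```

```bash
python3 - <<'E'
from h import *
rows([.5733,.1591,.148],-100,8,start=([.4262,.2640,.148],-70))
E
```

```text
[[1.86,-1.28,-0.0,0,0,3.75],[1.77,-1.4,-0.0,0,0,3.75],[1.68,-1.51,-0.0,0,0,3.75],[1.58,-1.62,-0.0,0,0,3.75],[1.47,-1.72,-0.0,0,0,3.75],[1.35,-1.81,-0.0,0,0,3.75],[1.23,-1.89,-0.0,0,0,3.75],[1.1,-1.97,-0.0,0,0,3.75]]
```

Call:
play_rows(plan=[[0,0,-0.5,0,0,0],[0,0,-1,0,0,0],[0,0,-1.5,0,0,0],[0,0,-2,0,0,0],[0,0,-2,0,0,0],[0,0,-2,0,0,0],[0,0,-1,0,0,0],[0,0,0,0,0,0]])

```text
clock: 10.97
tool_pos: [0.4272, 0.2657, 0.15]
orientation: [-179.8, 0.1, -70.0]
force: [0.4, 0.2, -2.2]
opening: 0.0599
gripper_force: 30.0
```

Call:
play_rows(plan=[[1.9,-1.3,0,0,0,3.75],[1.8,-1.4,0,0,0,3.75],[1.7,-1.5,0,0,0,3.75],[1.6,-1.6,0,0,0,3.75],[1.5,-1.7,0,0,0,3.75],[1.3,-1.8,0,0,0,3.75],[1.2,-1.9,0,0,0,3.75],[1.1,-2.0,0,0,0,3.75],[0,0,0,0,0,0],[0,0,0,0,0,0],[0,0,0,0,0,0]])

```text
clock: 11.88
tool_pos: [0.5728, 0.1588, 0.1462]
orientation: [179.9, -0.1, -100.0]
force: [-0.3, -0.3, -1.5]
opening: 0.0599
gripper_force: 30.0
```

```bash
python3 - <<'E'
from h import *
o=get_obs(); print(o["tool_pos"],o["orientation"])
for c in("scene","top"):
    s=snapshot(c)
    for t in ["fan_thick_center","jaw_face","slider_grip","caliper"]:
        print(c,t,[(np.round(d["position"],3).tolist(),round(d["score"],2)) for d in spot_point(c,t)[:4]])
    if c=="scene": cv2.imwrite("pics/s4.png",cv2.resize(s["frame"][150:300,280:460,::-1],None,fx=4,fy=4,interpolation=cv2.INTER_CUBIC))
rows([.5733,.1591,.148],-100,1)
E
```

```text
[0.57284747 0.15878155 0.1461829 ] [ 1.79894852e+02 -6.77584707e-02 -1.00008051e+02]
scene fan_thick_center [([0.563, 0.296, 0.03], 0.73), ([0.441, 0.168, 0.028], 0.68), ([0.352, 0.351, 0.03], 0.63), ([0.502, 0.42, -0.002], 0.6)]
scene jaw_face [([0.577, 0.186, 0.016], 0.58)]
scene slider_grip [([0.599, 0.036, 0.023], 0.75)]
scene caliper [([0.607, 0.093, -0.001], 0.77)]
top fan_thick_center [([0.447, 0.166, 0.031], 0.9), ([0.353, 0.349, 0.031], 0.54)]
top jaw_face []
top slider_grip [([0.6, 0.037, 0.025], 0.9)]
top caliper [([0.606, 0.088, -0.0], 0.77)]
[[0.02,0.02,-0.03,0,0,0.01]]
```

View pics/s4.png

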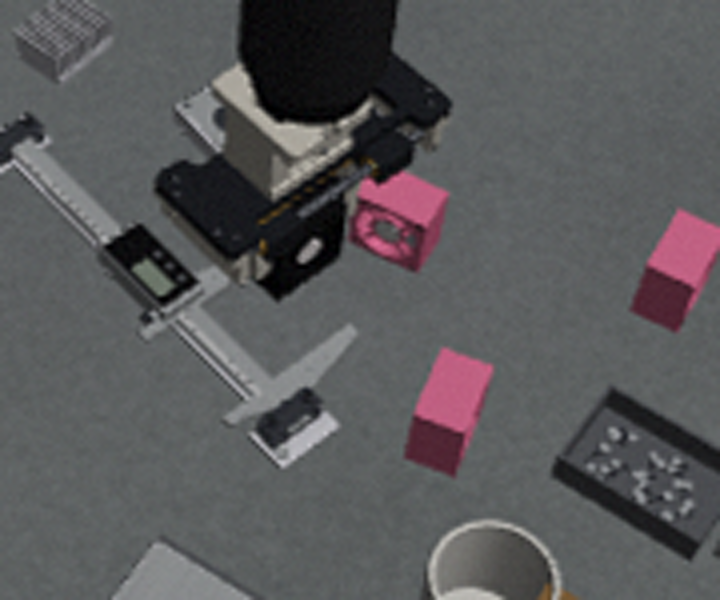

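The caliper is open, with the fan held above the gap between the jaws. Lower it.

Call:
play_rows(plan=[[0,0,1,0,0,0],[0,0,2,0,0,0],[0,0,2,0,0,0],[0,0,2,0,0,0],[0,0,1.5,0,0,0],[0,0,0.8,0,0,0],[0,0,0.4,0,0,0],[0,0,0.2,0,0,0],[0,0,0,0,0,0],[0,0,0,0,0,0]])

```text
clock: 13.22
tool_pos: [0.5743, 0.1594, 0.0493]
orientation: [-179.9, 0.1, -100.0]
force: [-0.4, -0.8, -1.6]
opening: 0.0599
gripper_force: 30.0
```

Call:
play_rows(plan=[[0,0,0.1,0,0,0],[0,0,0.05,0,0,0],[0,0,0,0,0,0],[0,0,0,0,0,0]])

```text
clock: 13.55
tool_pos: [0.5744, 0.1595, 0.0483]
orientation: [-179.9, 0.1, -100.0]
force: [-1.6, 0.6, 5.5]
opening: 0.0596
gripper_force: 30.0
```

Call:
play_rows(plan=[[0,0,0,0,0,0],[0,0,0,0,0,0],[0,0,0,0,0,0],[0,0,0,0,0,0],[0,0,0,0,0,0],[0,0,0,0,0,0],[0,0,0,0,0,0]], grip=8.76)

```text
clock: 14.13
tool_pos: [0.5737, 0.1591, 0.047]
orientation: [180.0, -0.0, -100.0]
force: [-0.2, -0.2, -0.2]
opening: 0.0874
gripper_force: 0.0
```

Call:
play_rows(plan=[[0,0,-0.5,0,0,0],[0,0,-1,0,0,0],[0,0,-2,0,0,0],[0,0,-3,0,0,0],[0,0,-3,0,0,0],[0,0,-3,0,0,0],[0,0,-2,0,0,0],[0,0,0,0,0,0],[0,0,0,0,0,0]])

```text
clock: 14.88
tool_pos: [0.5743, 0.1595, 0.1946]
orientation: [-179.8, 0.2, -100.0]
force: [0.4, 0.4, -1.2]
opening: 0.0878
gripper_force: 0.0
```

```bash
python3 - <<'E'
from h import *
o=get_obs(); print(o["tool_pos"],o["orientation"],o["opening"])
rows([.5997,.039,.19],-100,1)
E
```

```text
[0.57432761 0.1594812  0.19455973] [-1.79828300e+02  1.60211319e-01 -1.00015740e+02] 0.08783253373038265
[[11.42,-4.59,0.46,0,0,-0.02]]
```

Call:
play_rows(plan=[[2.4,-1.0,0,0,0,0],[3,-1.2,0,0,0,0],[3,-1.2,0,0,0,0],[3,-1.2,0,0,0,0],[0,0,2,0,0,0],[0,0,3,0,0,0],[0,0,3,0,0,0],[0,0,3,0,0,0],[0,0,2.5,0,0,0],[0,0,2.4,0,0,0],[0,0,0,0,0,0],[0,0,0,0,0,0]])

```text
clock: 15.88
tool_pos: [0.5979, 0.0383, 0.0317]
orientation: [179.8, -0.1, -100.0]
force: [1.0, 1.0, -0.1]
opening: 0.0879
gripper_force: 0.0
```

Call:
play_rows(plan=[[0,0,0,0,0,0],[0,0,0,0,0,0],[0,0,0,0,0,0],[0,0,0,0,0,0],[0,0,0,0,0,0],[0,0,0,0,0,0],[0,0,0,0,0,0],[0,0,0,0,0,0],[0,0,0,0,0,0],[0,0,0,0,0,0]], grip=3.6)

```text
clock: 16.72
tool_pos: [0.5994, 0.0388, 0.0332]
orientation: [-180.0, 0.0, -100.0]
force: [0.7, -0.0, 1.0]
opening: 0.0399
gripper_force: 30.0
```

```bash
python3 - <<'E'
from h import *
s=snapshot("scene")
for t in ["fan_thick_center","slider_grip"]:
    print(t,[(np.round(d["position"],3).tolist(),round(d["score"],2)) for d in spot_point("scene",t)[:5]])
cv2.imwrite("pics/s5.png",cv2.resize(s["frame"][180:280,290:430,::-1],None,fx=5,fy=5,interpolation=cv2.INTER_CUBIC))
E
```

```text
fan_thick_center [([0.56, 0.294, 0.03], 0.91), ([0.575, 0.157, 0.027], 0.8), ([0.439, 0.166, 0.026], 0.66), ([0.353, 0.348, 0.03], 0.66), ([0.407, 0.026, -0.001], 0.49)]
slider_grip [([0.596, 0.038, 0.019], 0.82)]
```

View pics/s5.png

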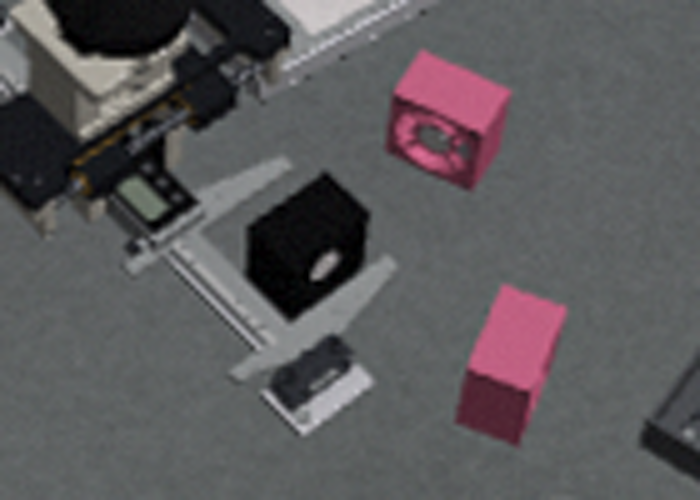

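The fan stands square between the jaws, with gaps on both sides. Close gently.

Call:
play_rows(plan=[[-0.2,0,0,0,0,0],[-0.4,0,0,0,0,0],[-0.5,0,0,0,0,0],[-0.5,0,0,0,0,0],[-0.5,0,0,0,0,0],[-0.4,0,0,0,0,0],[-0.3,0,0,0,0,0],[-0.1,0,0,0,0,0],[-0.1,0,0,0,0,0],[0,0,0,0,0,0]])

```text
clock: 17.7
tool_pos: [0.6047, 0.0688, 0.0332]
orientation: [-180.0, 0.0, -100.0]
force: [1.8, 0.0, 2.3]
opening: 0.0399
gripper_force: 30.0
```

Call:
play_rows(plan=[[-0.1,0,0,0,0,0],[-0.1,0,0,0,0,0],[-0.1,0,0,0,0,0],[-0.1,0,0,0,0,0],[-0.1,0,0,0,0,0],[-0.1,0,0,0,0,0],[0,0,0,0,0,0]])

```text
clock: 18.28
tool_pos: [0.6057, 0.0744, 0.0332]
orientation: [-180.0, 0.0, -100.0]
force: [4.0, -2.2, 2.9]
opening: 0.0399
gripper_force: 30.0
```

Call:
play_rows(plan=[[-0.08,0,0,0,0,0],[-0.08,0,0,0,0,0],[-0.08,0,0,0,0,0],[-0.08,0,0,0,0,0],[0,0,0,0,0,0]])

```text
clock: 18.7
tool_pos: [0.6063, 0.0774, 0.0332]
orientation: [-180.0, 0.0, -100.0]
force: [4.1, -1.9, 2.4]
opening: 0.0392
gripper_force: 30.0
```

Call:
play_rows(plan=[[-0.05,0,0,0,0,0],[-0.05,0,0,0,0,0],[0,0,0,0,0,0]])

```text
clock: 18.95
tool_pos: [0.6064, 0.0784, 0.0332]
orientation: [-180.0, 0.0, -100.0]
force: [3.6, -2.6, 3.4]
opening: 0.0398
gripper_force: 30.0
```

Call:
play_rows(plan=[[-0.05,0,0,0,0,0],[-0.05,0,0,0,0,0],[0,0,0,0,0,0]])

```text
clock: 19.2
tool_pos: [0.6066, 0.0794, 0.0332]
orientation: [-180.0, 0.0, -100.0]
force: [4.8, -2.4, 2.5]
opening: 0.0398
gripper_force: 30.0
```

Call:
play_rows(plan=[[-0.05,0,0,0,0,0],[-0.05,0,0,0,0,0],[0,0,0,0,0,0]])

```text
clock: 19.45
tool_pos: [0.6068, 0.0804, 0.0332]
orientation: [-180.0, 0.0, -100.0]
force: [4.0, -3.6, 2.5]
opening: 0.0395
gripper_force: 30.0
```

Call:
play_rows(plan=[[-0.05,0,0,0,0,0],[0,0,0,0,0,0]])

```text
clock: 19.62
tool_pos: [0.6069, 0.0808, 0.0332]
orientation: [-180.0, 0.0, -100.0]
force: [5.0, -2.6, 2.6]
opening: 0.0398
gripper_force: 30.0
```

Call:
play_rows(plan=[[-0.05,0,0,0,0,0],[0,0,0,0,0,0]])

```text
clock: 19.78
tool_pos: [0.607, 0.0813, 0.0332]
orientation: [-180.0, 0.0, -100.0]
force: [4.0, -3.5, 2.3]
opening: 0.0396
gripper_force: 30.0
```

Call:
play_rows(plan=[[-0.05,0,0,0,0,0],[0,0,0,0,0,0]])

```text
clock: 19.95
tool_pos: [0.6071, 0.0818, 0.0332]
orientation: [-180.0, 0.0, -100.0]
force: [3.6, -3.1, 2.8]
opening: 0.0395
gripper_force: 30.0
```

Call:
play_rows(plan=[[-0.05,0,0,0,0,0],[0,0,0,0,0,0]])

```text
clock: 20.12
tool_pos: [0.6072, 0.0823, 0.0332]
orientation: [-180.0, 0.0, -100.0]
force: [3.8, -3.1, 3.2]
opening: 0.0397
gripper_force: 30.0
```

Call:
play_rows(plan=[[-0.05,0,0,0,0,0],[0,0,0,0,0,0]])

```text
clock: 20.28
tool_pos: [0.6072, 0.0828, 0.0332]
orientation: [-180.0, 0.0, -100.0]
force: [4.3, -3.4, 2.9]
opening: 0.0397
gripper_force: 30.0
```

Call:
play_rows(plan=[[-0.05,0,0,0,0,0],[0,0,0,0,0,0]])

```text
clock: 20.45
tool_pos: [0.6073, 0.0833, 0.0332]
orientation: [-180.0, 0.0, -100.0]
force: [4.3, -3.0, 2.1]
opening: 0.0398
gripper_force: 30.0
```

Call:
play_rows(plan=[[-0.05,0,0,0,0,0],[0,0,0,0,0,0]])

```text
clock: 20.62
tool_pos: [0.6074, 0.0838, 0.0332]
orientation: [-180.0, 0.0, -100.0]
force: [3.4, -3.6, 2.9]
opening: 0.0399
gripper_force: 30.0
```

Call:
play_rows(plan=[[-0.05,0,0,0,0,0],[0,0,0,0,0,0]])

```text
clock: 20.78
tool_pos: [0.6074, 0.0839, 0.0332]
orientation: [-180.0, -0.0, -100.0]
force: [4.5, -5.1, 4.0]
opening: 0.0397
gripper_force: 30.0
```

```bash
python3 - <<'E'
from h import *
s=snapshot("scene")
for t in ["fan_thick_center","slider_grip"]:
    print(t,[(np.round(d["position"],3).tolist(),round(d["score"],2)) for d in spot_point("scene",t)[:5]])
cv2.imwrite("pics/s6.png",cv2.resize(s["frame"][190:265,310:400,::-1],None,fx=8,fy=8,interpolation=cv2.INTER_CUBIC))
E
```

```text
fan_thick_center [([0.355, 0.351, 0.028], 0.87), ([0.561, 0.297, 0.031], 0.85), ([0.574, 0.168, 0.03], 0.82), ([0.44, 0.165, 0.028], 0.66)]
slider_grip [([0.605, 0.081, 0.019], 0.83)]
```

View pics/s6.png

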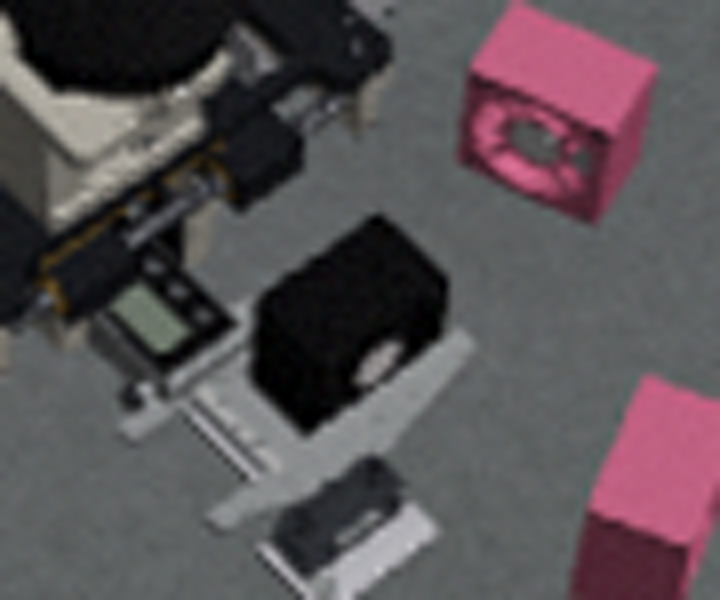

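The fan is now against the fixed jaw: motion has stalled and the force has risen. One more small nudge, then check.

Call:
play_rows(plan=[[-0.04,0,0,0,0,0],[0,0,0,0,0,0],[0,0,0,0,0,0]])

```text
clock: 21.18
tool_pos: [0.6074, 0.0839, 0.0332]
orientation: [-180.0, -0.0, -100.0]
force: [4.4, -6.3, 3.6]
opening: 0.0395
gripper_force: 30.0
```

Call:
play_rows(plan=[[0,0,0,0,0,0],[0,0,0,0,0,0],[0,0,0,0,0,0],[0,0,0,0,0,0],[0,0,0,0,0,0],[0,0,0,0,0,0],[0,0,0,0,0,0]], grip=8.76)

```text
clock: 21.77
tool_pos: [0.6071, 0.0848, 0.033]
orientation: [180.0, -0.0, -100.0]
force: [-0.1, -0.3, -0.6]
opening: 0.0805
gripper_force: 0.0
```

Call:
play_rows(plan=[[0,0,-0.5,0,0,0],[0,0,-1,0,0,0],[0,0,-2,0,0,0],[0,0,-3,0,0,0],[0,0,-3,0,0,0],[0,0,-3,0,0,0],[0,0,-3,0,0,0],[0,0,-2,0,0,0],[-2,0,0,0,0,0],[-3,0,0,0,0,0],[-3.5,0,0,0,0,0],[-3.5,0,0,0,0,0],[-3,0,0,0,0,0],[-2,0,0,0,0,0],[0,0,0,0,0,0],[0,0,0,0,0,0]])

```text
clock: 23.1
tool_pos: [0.6366, 0.2532, 0.2085]
orientation: [-180.0, -0.0, -99.9]
force: [-0.7, -1.0, 0.5]
opening: 0.0879
gripper_force: 0.0
```

```bash
python3 - <<'E'
from h import *
s=snapshot("wrist")
cv2.imwrite("pics/w7.png",s["frame"][0:260,160:480,::-1].repeat(2,0).repeat(2,1))
E
```

```text
(no output)
```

View pics/w7.png

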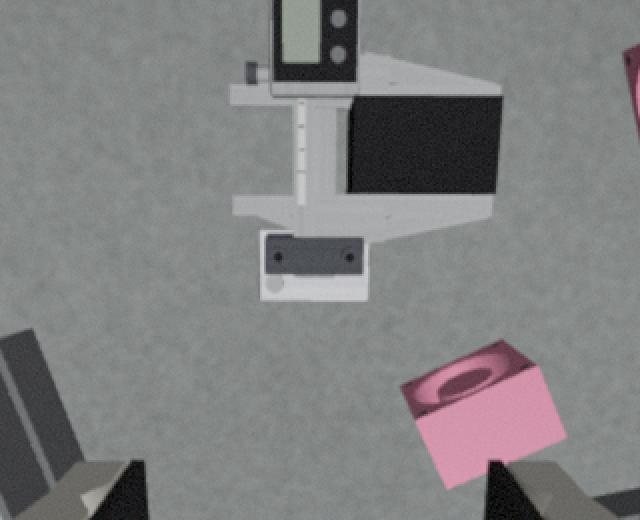

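The last picture shows the fan standing square between the jaws, top face at u 352–502, v 97–193. Corrected to jaw height, that is u 347–480, inside the jaw faces at u 337–497, and both jaws are touching it.

```bash
python3 -c "
from plant import *
print(close_job())"
```

```text
the job is handed in; nothing more can be done
None
```

The thick fan stands square between the caliper jaws, gently closed on it (about 6 N at the wrist), with its whole width inside the jaw faces; the arm is clear, it moved nothing else, and the job was handed in at about 23 s (result not reported).

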